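# Shut the paint pots and hold their rack against the sprung fence

## Task

A colleague is about to screw the paint-pot rack to the table. Press both open flip caps shut first; then slide the rack, standing on the table, squarely between the two ears of the sprung fence and push it against the bar, steadily, with about 10 N, so that the bar is pressed back about half of its 35 mm travel and never to its stop. Finish while still holding the rack pressed there with the fingers, and leave the mug, the cup and the brush alone.

Things in the scene. Friction and masses are not known exactly. Their poses are not given: they have to be found in the camera images.
- rack: loose wooden rack, about 0.75 kg: block 70 (x) x 200 (y) x 38 mm high, four white pots in a row along y, a grip board in the middle. Origin: centre of underside; +x is the long side that goes to the fence. OUTER pots (x 0, y +-78 mm, 31 mm wide, rim 54 mm above the table) have flip caps; inner ones (y +-45, 26 mm wide, 56 mm high) are screwed shut and stay so
- rack_grip (a point): point to grip on the rack's upright grip board: in the middle of the rack, 70 mm above the table. The board is 18 mm thick along the rack's x, 44 mm long along y, and stands from 38 to 100 mm above the table. Axes as the rack's
- cap_left (a joint): opening of the flip cap on the outer pot at the rack's +y end, rad: 0 shut, 1.57 upright, 1.9 fully open; it stays where it is left (light friction, under 1 N at its edge) and rests on the pot when shut
- cap_left_hinge (a point): that cap's hinge, fixed to the rack, 56 mm above the table, 18.5 mm from the pot's centre towards rack +x; axis along rack y. White round cap, 33 mm wide, 6 mm thick, its thumb tab ends 40 mm from the hinge; it swings up from over the pot (-x) towards +x. Shut: top 61 mm above the table, centre 17.5 mm from the hinge towards rack -x
- cap_right (a joint): the same for the outer pot at the rack's -y end
- cap_right_hinge (a point): hinge of that cap, as for cap_left_hinge
- fence: sprung fence fixed to the table: light wooden bar, two coil springs behind it, a backboard (220 mm long, 55 high). Origin: on the table under the middle of the relaxed bar's front face; +x is the way to push. Bar 18 mm thick, 242 long, 2 to 44 mm above the table; at each end an ear 12 mm thick reaches 20 mm forward (-x), 218 mm clear between the ears
- bar (a joint): how far the bar is pressed back, m: 0 relaxed, 0.035 at its stop; the springs give 600 N per metre (10 N at 0.017)
- bar_face (a point): middle of the bar's front face, 20 mm above the table; moves with the bar; axes as the fence's
- mug: brown mug, 80 mm wide, 92 mm high, beside the fence; bystander; origin under its centre
- cup: paper cup, 84 mm wide, 110 mm high, on the other side of the fence; bystander; origin under its centre
- brush: paint brush, 200 mm long, lying on the table beside the rack, at the mug's side; bystander; its length along its x
There are look-alikes about, which are no part of the job. What is shaped like the rack but orange or pink is not meant.

How it is judged:
On the way, in this order (a step that is already met when the one before it is completed fails the run):
1. both flip caps are shut, the rack not yet against the fence (value of joint each of cap_left, cap_right below 0.1 rad and value of joint bar below 0.004 m), for 0.2 s.
2. the rack is pressed steadily against the bar for a second (value of joint bar between 0.01 and 0.025 m and contact force between rack and fence above 5 N and contact force between the fingers and rack above 2 N), for 1 s.
At the end, for the whole second after the job is handed in: For the last second the fingers hold the rack still against the bar: bar pressed back 10 to 25 mm, force 5 to 17 N, rack flat on the table (6 mm, 0.06 rad), between the ears, square to the bar (0.06 rad), both caps shut (under 0.1 rad), robot not touching the fence (all of step 2 and value of joint each of cap_left, cap_right below 0.1 rad and contact force between rack and fence below 17 N and contact force between each of the arm, the fingers and fence below 0.5 N and angle between the x axis of rack and the x axis of fence, either way round below 0.06 rad and x of rack in the frame of bar_face above -0.042 m and y of rack in the frame of bar_face between -0.011 and 0.011 m and height (world z) of rack below 0.006 m and angle between rack's own z axis and vertical below 0.06 rad and linear speed of rack below 0.01 m/s); the arm keeps its last pose, push and grip.
It fails at once if the bar is driven to its stop (value of joint bar above 0.033 m).
It fails at once if the rack is tipped (angle between rack's own z axis and vertical above 0.3 rad).
It fails at once if the mug is disturbed (distance of mug from where it was at the start of the episode above 0.03 m or angle between mug's own z axis and vertical above 0.4 rad).
It fails at once if the cup is disturbed (distance of cup from where it was at the start of the episode above 0.03 m or angle between cup's own z axis and vertical above 0.4 rad).
It fails at once if the brush is disturbed (distance of brush from where it was at the start of the episode above 0.04 m).
It also fails if it takes over 54 s, if anything falls off the work surface, if the arm or the gripper's body presses on something with over 40 N, if the wrist force passes 120 N, or if a joint passes its speed limit or range.

## Robot

A 6-joint arm with a two-finger parallel gripper is mounted at the origin on the work surface. World frame = base frame: x ahead of the robot, y to its left, z up, the work surface at z = 0. Lengths are in m, angles in rad, forces in N, time in s.
With the tool pointing down it reaches from about 0.15 to 0.775 m from the base axis. Payload 6.1 kg.
Tool frame: the origin (TCP) lies between the finger pads; the fingertips stand 17 mm ahead of it and the grasp point (between the pads) lies 2 mm behind it; z points along the fingers, x is the direction in which the jaws open and shut, and the axes are right-handed (so a half turn about z gives the same grasp; the last joint's range is limited). The gripper opens to 85 mm and grips with 20 to 120 N. Pads are 22 mm wide; open, the fingers measure 114 mm over their backs; the gripper's body (76 mm by 85 mm) begins 54 mm behind the grasp point. The pads swing forward as they close: fully open they stand 13 mm farther back than shut.
Start: joints at [-1.118, 0.126, -0.04, 1.405, 0, 1.571], TCP at [0.23, -0.472, 0.248] pointing down, gripper open.
Joint ranges: [-2.72, 2.72], [-0.95, 1.95], [-1.27, 1.35], [-1.78, 2.02], [-1.46, 1.47], [-3.14, 3.14]. Speed limits (rad/s): [2.39, 2.39, 3.01, 3.14, 3.14, 3.14].

## Interface

Orientations are given as [roll, pitch, yaw] about the fixed x, y, z axes, in that order (R = Rz(yaw) Ry(pitch) Rx(roll)).
In Python, from bench import get_obs, optics, robot, finder gives the robot as it stands. The module is installed in compiled form; this text tells all that it offers.
- The arm moves only by the tool drive_tool, never from a script. Its argument "commands" is text: rows parted by semicolons, each of 7 numbers parted by spaces: the closure, from 0 (fully open) to 1 (shut), then the shift along the tool's x, y, z in m, then the turn, a rotation vector about the tool's x, y, z in rad. In form: hand x y z wx wy wz; .... A call has 1 to 12 rows; each row shifts and turns the commanded pose from where the row before left it, along the tool's axes as they then stand; what a row does not reach is not made up. A row lasts 1/10 s, in which the tool goes at most 50 mm and 8.59 degrees, less where a joint would pass 70% of its speed; a pose out of reach is approached as far as the arm can. A call with a gripper value outside its range is refused whole. The fingers move at their own pace and stop on an object; the grip force is fixed at half the most. Time passes only in rows, so rows that do not move let the fingers close. It gives the time, the measured TCP pose, the force and the opening at its end, in the units of the state.
- get_obs(): the state, without advancing time (a new reading comes with each control period).
- optics.read_camera(name): name is "side" or "top" or "wrist"; returns the picture (420x560x3 uint8, red, green, blue); there is no depth.
- optics.calibration(name): a dict with "K" (3x3 intrinsics, pixels), "rvec" (rotation vector, rad) and "tvec" (3), from world to camera coordinates, as OpenCV has them; the wrist camera has in their place "mount" (4x4, takes a point from camera to tool coordinates, whose origin is the TCP and whose axes are the tool frame's). Camera axes: x right, y down, z forward; pixel columns grow to the right and rows downward; lengths in m; the calibration is good to about 2 mm. A picture is of the moment at which its call begins: read the wrist's pose just before it. calibration takes no time and is no camera call.
- robot.finish_job(): hands the job in, once; it reports no verdict.
Trained networks look in the newest picture that a camera, given by its name, has taken for a name from the list of things; names that differ only in an ending like _2 or _b are one class to them, and where a whole thing is asked for, a point or a joint stands for the part that bears it (a point fixed in the world has none). Each returns a list of dicts, best first, with "score" (0 to 1); they miss things now and then, are a little off and sometimes report something else, mostly with a low value. They report only what shows in the picture. A call takes as long as a camera call. They do not tell look-alikes from the thing itself.
- finder.trace(camera, thing): "region" (420x560 bool, what is visible of it).
- finder.spot_point(camera, thing): "position" ([x, y, z] in m, in world coordinates, good to about 4 mm: a listed point, or the origin of a listed thing).
The state is a dict: "t": time; "joint_positions": joint angles; "joint_velocities": joint speeds; "tau": joint torques, N m; "ee_pos": TCP position; "orientation": TCP orientation; "contact_force": force on the tool from outside, world axes, zero at the start; "wrist_torque": the same for the moment, N m; "grip_width": opening from 0.0 (shut) to 1.0 (fully open).
Only numpy, scipy, OpenCV 4.12 (cv2) and the standard library are available. Lean on these libraries where they do the work, as an engineer would, in place of code of your own. Each camera call takes 0.05 s, during which the arm holds its last target. There are 200 camera calls.

## Working session

There is one attempt and no reset: what is moved stays moved. The work goes in short steps, Python scripts to look and compute and a tool call to move; the robot and the scene stay as the last step left them, time stands still between calls to the robot, and variables do not carry over. Pictures are saved under pics/ and viewed, about 8 in all and at most 12, crops included, and the job is handed in when it is done.

Besides the shell and the picture viewer there is one more tool, called after "Emit:" as a command line: name --argument value ..., lists and objects as JSON in quotes. drive_tool: Moves the arm, as the interface text tells. Its arguments: {"type":"object","properties":{"commands":{"type":"string"}},"required":["commands"]}

```bash
mkdir -p pics
cat > h.py <<'E'
import numpy as np, cv2
from scipy.spatial.transform import Rotation as R
from bench import get_obs, optics, robot, finder
def save(c,n):
    im=optics.read_camera(c); cv2.imwrite('pics/'+n+'.png',im[:,:,::-1]); return im
def proj(c,P):
    k=optics.calibration(c); P=np.atleast_2d(np.array(P,float))
    return cv2.projectPoints(P,np.array(k['rvec'],float),np.array(k['tvec'],float),np.array(k['K'],float),None)[0].reshape(-1,2)
def ray(c,uv,z):
    k=optics.calibration(c); K=np.array(k['K']); Rm=cv2.Rodrigues(np.array(k['rvec'],float))[0]; t=np.array(k['tvec']).ravel()
    d=Rm.T@np.linalg.inv(K)@[uv[0],uv[1],1]; o=-Rm.T@t
    return o+d*(z-o[2])/d[2]
E
python3 - <<'E'
from h import *
a=save('top','t0');b=save('side','s0')
o=get_obs();print(o['ee_pos'],o['orientation'],o['grip_width'],o['t'])
for c in('top','side'):
  for n in('rack','rack_grip','cap_left_hinge','cap_right_hinge','fence','bar_face','mug','cup','brush'):
    print(c,n,[(np.round(d['position'],3).tolist(),round(float(d['score']),2),proj(c,d['position'])[0].round().tolist()) for d in finder.spot_point(c,n)])
cv2.imwrite('pics/both.png',cv2.resize(np.vstack([a,b])[:,:,::-1],None,fx=.71,fy=.71))
E
```

```text
[ 0.22953062 -0.47178109  0.24760434] [ 3.14158605e+00  1.42885074e-03 -1.11796673e+00] 1.0034662513253452 0.1
top rack [([0.222, -0.39, 0.001], 0.93, [426.0, 327.0]), ([0.429, -0.25, -0.005], 0.77, [373.0, 250.0]), ([0.509, 0.032, 0.003], 0.74, [273.0, 220.0]), ([0.279, 0.22, 0.003], 0.69, [203.0, 303.0]), ([0.504, 0.032, 0.07], 0.42, [273.0, 218.0])]
top rack_grip [([0.22, -0.389, 0.075], 0.87, [434.0, 330.0]), ([0.503, 0.031, 0.07], 0.71, [273.0, 219.0]), ([0.434, -0.25, 0.067], 0.58, [378.0, 246.0]), ([0.275, 0.22, 0.071], 0.57, [199.0, 305.0])]
top cap_left_hinge [([0.539, 0.102, 0.057], 0.89, [247.0, 206.0]), ([0.492, -0.307, 0.053], 0.73, [398.0, 225.0]), ([0.355, 0.243, 0.052], 0.58, [193.0, 274.0])]
top cap_right_hinge [([0.506, -0.052, 0.055], 0.82, [304.0, 219.0]), ([0.143, -0.375, 0.058], 0.8, [428.0, 360.0]), ([0.216, 0.166, 0.056], 0.74, [220.0, 328.0]), ([0.361, -0.225, 0.054], 0.57, [368.0, 274.0]), ([0.633, -0.032, 0.018], 0.38, [296.0, 176.0])]
top fence [([0.636, -0.039, -0.0], 0.75, [299.0, 177.0])]
top bar_face [([0.634, -0.033, 0.019], 0.94, [297.0, 176.0]), ([0
[... 733 characters left out ...]
), ([0.537, 0.103, 0.057], 0.62, [242.0, 228.0])]
side cap_right_hinge [([0.357, -0.225, 0.061], 0.92, [350.0, 182.0]), ([0.51, -0.051, 0.056], 0.88, [278.0, 198.0]), ([0.137, -0.372, 0.058], 0.83, [435.0, 182.0]), ([0.219, 0.169, 0.056], 0.76, [324.0, 298.0]), ([0.507, 0.031, 0.071], 0.39, [264.0, 213.0]), ([0.539, 0.233, -0.001], 0.24, [216.0, 269.0])]
side fence [([0.636, -0.039, 0.003], 0.96, [244.0, 193.0])]
side bar_face [([0.635, -0.038, 0.019], 0.61, [243.0, 191.0])]
side mug [([0.772, 0.17, -0.003], 0.92, [169.0, 219.0])]
side cup [([0.655, -0.258, 0.004], 0.63, [277.0, 150.0])]
side brush [([0.541, 0.232, 0.003], 0.59, [215.0, 268.0]), ([0.65, -0.256, 0.003], 0.44, [277.0, 151.0])]
```

View pics/t0.png

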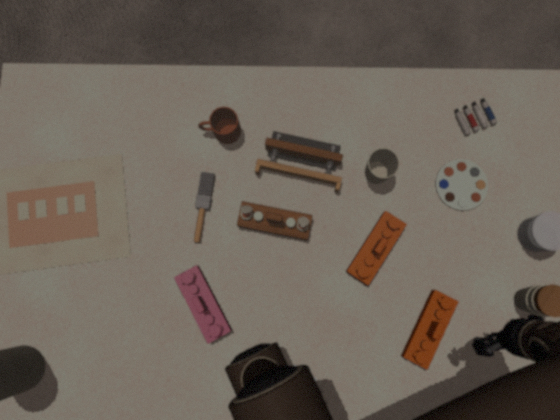

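View pics/s0.png

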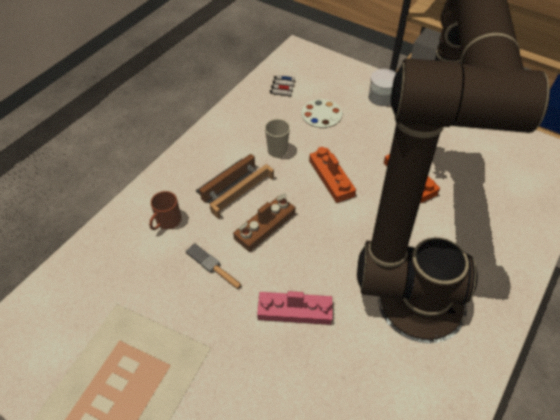

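Top picture: candidates for the rack are wood (274,220), orange (377,248) and (431,329), pink (203,303) and a flat print (52,213). By the description it is the wooden one at (274,220), with the fence at (300,170). Next is a close crop to check this, plus the fence axis.

Run:
```python
from h import *
t=cv2.imread('pics/t0.png')[110:250,185:405]; s=cv2.imread('pics/s0.png')[140:280,140:340]
cv2.imwrite('pics/c1.png',np.vstack([cv2.resize(t,(660,420),interpolation=cv2.INTER_CUBIC)]))
optics.read_camera('top')
for n in('rack','fence','bar','brush','cap_left','cap_right'):
  for d in finder.trace('top',n):
    ys,xs=np.nonzero(d['region']); r=cv2.minAreaRect(np.c_[xs,ys].astype(np.float32)); 
    z={'rack':.03,'fence':.04,'bar':.044}.get(n,.0)
    b=cv2.boxPoints(r); P=np.array([ray('top',p,z)[:2] for p in b])
    print(n,round(d['score'],2),np.round(r[0]),len(xs),P.round(3).tolist())
```

```text
rack 0.63 [429. 328.] 2258 [[0.146, -0.309], [0.329, -0.4], [0.296, -0.473], [0.114, -0.381]]
rack 0.57 [274. 220.] 1883 [[0.487, 0.134], [0.56, 0.121], [0.522, -0.077], [0.451, -0.064]]
rack 0.57 [376. 248.] 1974 [[0.367, -0.165], [0.54, -0.276], [0.5, -0.338], [0.329, -0.227]]
fence 0.68 [302. 160.] 2947 [[0.635, 0.089], [0.768, 0.063], [0.715, -0.18], [0.583, -0.151]]
fence 0.18 [274. 221.] 1901 [[0.485, 0.132], [0.558, 0.12], [0.521, -0.076], [0.449, -0.062]]
bar 0.69 [298. 174.] 857 [[0.636, 0.087], [0.682, 0.078], [0.63, -0.158], [0.585, -0.148]]
brush 0.6 [202. 207.] 761 [[0.448, 0.265], [0.651, 0.245], [0.645, 0.202], [0.442, 0.223]]
cap_left 0.63 [446. 304.] 141 [[0.3, -0.428], [0.3, -0.466], [0.27, -0.465], [0.27, -0.427]]
cap_left 0.54 [246. 209.] 43 [[0.546, 0.121], [0.547, 0.096], [0.535, 0.095], [0.535, 0.121]]
cap_left 0.54 [186. 278.] 149 [[0.361, 0.291], [0.362, 0.249], [0.331, 0.248], [0.331, 0.29]]
cap_left 0.41 [393. 222.] 135 [[0.523, -0.286], [0.524, -0.326], [0.492, -0.325], [0.492, -0.286]]
cap_right 0.61 [363. 270.] 110 [[0.381, -0.199], [0.394, -0.225], [0.364, -0.24], [0.351, -0.214]]
cap_right 0.53 [214. 330.] 144 [[0.193, 0.209], [0.226, 0.199], [0.216, 0.166], [0.183, 0.176]]
cap_right 0.52 [303. 222.] 86 [[0.52, -0.038], [0.52, -0.066], [0.495, -0.066], [0.494, -0.038]]
cap_right 0.48 [420. 358.] 172 [[0.123, -0.352], [0.157, -0.353], [0.158, -0.393], [0.124, -0.392]]
```

View pics/c1.png

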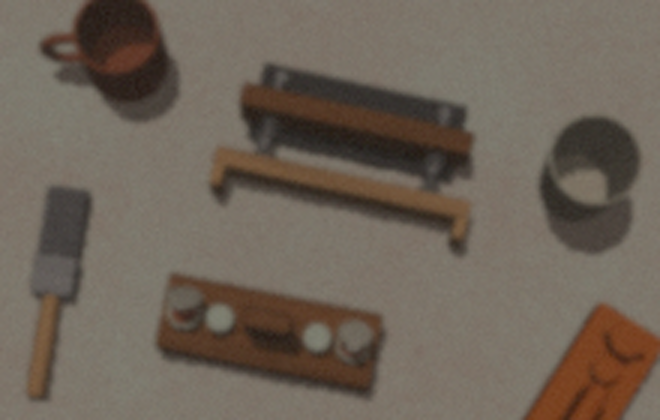

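Crop confirms the wooden rack at top-picture pixel (275,220), with white inner pots and open caps on both outer pots. The fence lies beyond it at (298,172), its ears pointing at the rack. Estimates: rack (0.505, 0.029) with yaw about -0.19, fence (0.634, -0.037) with yaw about -0.217. First I turn the tool, then go above the rack.

Emit:
drive_tool --commands "1 0 0 0 0 0 -0.133; 1 0 0 0 0 0 -0.133; 1 0 0 0 0 0 -0.133; 1 0 0 0 0 0 -0.133; 1 0 0 0 0 0 -0.133; 1 0 0 0 0 0 -0.133; 1 0 0 0 0 0 -0.13"

```text
t: 2.05
ee_pos: [0.2297, -0.4721, 0.2483]
orientation: [-3.142, 0.0, -0.185]
contact_force: [-0.2, 1.0, 0.5]
grip_width: 0.001
```

Emit:
drive_tool --commands "1 0.0135 -0.042 0 0 0 0; 1 0.0135 -0.042 0 0 0 0; 1 0.0135 -0.042 0 0 0 0; 1 0.0135 -0.042 0 0 0 0; 1 0.0135 -0.042 0 0 0 0; 1 0.0135 -0.042 0 0 0 0; 1 0.0135 -0.042 0 0 0 0; 1 0.0135 -0.042 0 0 0 0; 1 0.0135 -0.042 0 0 0 0; 1 0.0135 -0.042 0 0 0 0; 1 0.0135 -0.042 0 0 0 0; 1 0.0135 -0.042 0 0 0 0"

```text
t: 3.25
ee_pos: [0.4845, -0.0059, 0.2485]
orientation: [-3.142, -0.001, -0.19]
contact_force: [0.3, -0.7, 0.3]
grip_width: 0.003
```

```bash
cat >> h.py <<'E'
def wproj(o,P):
    k=optics.calibration('wrist'); M=np.array(k['mount']); T=np.eye(4)
    T[:3,:3]=R.from_euler('xyz',o['orientation']).as_matrix(); T[:3,3]=o['ee_pos']
    C=np.linalg.inv(T@M); P=np.atleast_2d(P); q=(C[:3,:3]@np.array(P).T).T+C[:3,3]; q=q@np.array(k['K']).T
    return q[:,:2]/q[:,2:]
def rk(p,c,yaw):
    d=np.array(p)[:2]-np.array(c)[:2]; return np.array([d[0]*np.cos(yaw)+d[1]*np.sin(yaw),-d[0]*np.sin(yaw)+d[1]*np.cos(yaw)])
E
python3 - <<'E'
from h import *
o=get_obs(); a=save('wrist','w1')
print(optics.calibration('wrist')['mount'])
for n in('rack','rack_grip','cap_left_hinge','cap_right_hinge','fence','bar_face'):
    print(n,[(np.round(d['position'],4).tolist(),round(float(d['score']),2),wproj(o,d['position'])[0].round().tolist()) for d in finder.spot_point('wrist',n)])
E
```

```text
[[ 9.99998584e-01 -1.67806024e-03 -1.26855381e-04  1.96324499e-04]
 [ 1.64651704e-03  9.60046653e-01  2.79835152e-01 -6.98527699e-02]
 [-3.47793157e-04 -2.79834964e-01  9.60048057e-01 -1.26067282e-01]
 [ 0.00000000e+00  0.00000000e+00  0.00000000e+00  1.00000000e+00]]
rack [([0.4357, -0.2517, 0.0001], 0.73, [278.0, 365.0]), ([0.5093, 0.0318, 0.0038], 0.58, [295.0, 143.0])]
rack_grip [([0.5078, 0.0274, 0.0683], 0.96, [298.0, 154.0])]
cap_left_hinge [([0.5376, 0.106, 0.0573], 0.74, [315.0, 56.0])]
cap_right_hinge [([0.5118, -0.0508, 0.0527], 0.82, [314.0, 228.0]), ([0.655, -0.2604, -0.0008], 0.57, [444.0, 344.0]), ([0.5099, 0.0327, 0.0018], 0.39, [295.0, 142.0])]
fence [([0.6368, -0.0379, 0.0015], 0.94, [417.0, 183.0])]
bar_face [([0.5059, 0.0327, 0.0039], 0.19, [292.0, 143.0])]
```

View pics/w1.png

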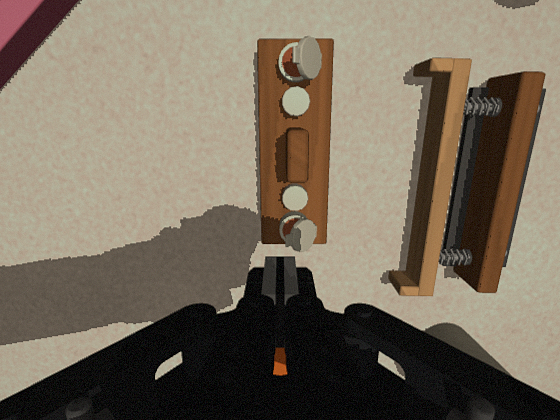

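Wrist picture: the rack's top face runs from (258,38) to (327,243), with the caps half up at (308,58) and (300,233). The bar's front edge runs from about (440,72) to (409,275), with ears at (432,66) and (402,284). I refine from these edges.

```bash
cat >> h.py <<'E'
def wray(o,uv,z):
    k=optics.calibration('wrist'); T=np.eye(4)
    T[:3,:3]=R.from_euler('xyz',o['orientation']).as_matrix(); T[:3,3]=o['ee_pos']; C=T@np.array(k['mount'])
    d=C[:3,:3]@np.linalg.inv(np.array(k['K']))@[uv[0],uv[1],1]; p=C[:3,3]; return (p+d*(z-p[2])/d[2])[:2]
E
python3 - <<'E'
from h import *
o=get_obs()
c=np.array([wray(o,p,.038) for p in [(258,38),(332,39),(327,243),(262,243)]]);print(c.round(4).tolist(),c.mean(0))
y=(c[0]+c[1]-c[2]-c[3])/2;x=(c[1]+c[2]-c[0]-c[3])/2;print(np.linalg.norm(y),np.linalg.norm(x),np.arctan2(-y[0],y[1]),np.arctan2(x[1],x[0]))
b=np.array([wray(o,p,.044) for p in [(471,59),(433,296)]]);v=b[0]-b[1];print(b.round(4),np.linalg.norm(v),np.arctan2(-v[0],v[1]))
yw=np.arctan2(-v[0],v[1]);print('fence origin',b.mean(0)-.018*np.array([np.cos(yw),np.sin(yw)]))
print('tool in rack',rk(o['ee_pos'],c.mean(0),-.19))
im=cv2.imread('pics/w1.png');cv2.imwrite('pics/c2.png',cv2.resize(im[20:310,230:560],None,fx=2.2,fy=2.05,interpolation=cv2.INTER_CUBIC))
E
```

```text
[[0.4909, 0.1302], [0.5565, 0.1166], [0.5219, -0.0781], [0.4535, -0.0647]] [0.50568898 0.02600219]
0.1980826384941498 0.06836093341303114 -0.18289881849793685 -0.1989571004519029
[[ 0.6764  0.0753]
 [ 0.6268 -0.16  ]] 0.24042861167345492 -0.20791297924411006
fence origin [ 0.63397549 -0.03863274]
tool in rack [-0.01522712 -0.038127  ]
```

View pics/c2.png

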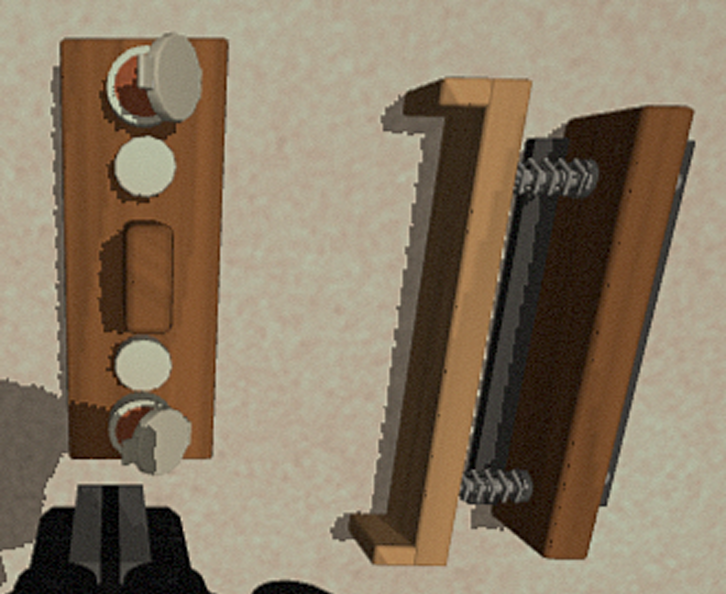

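Emit:
drive_tool --commands "1 0.025 0.013 0.02 0 0 0; 1 0.025 0.014 0.02 0 0 0; 1 0.025 0.014 0.02 0 0 0; 1 0 0 0.045 0 0 0; 1 0 0 0.045 0 0 0; 1 0 0 0 0 0 0; 1 -0.02 0 0 0 0 0; 1 -0.02 0 0 0 0 0; 1 -0.02 0 0 0 0 0; 1 0 0 0.008 0 0 0; 1 0 0 0.006 0 0 0; 1 0 0 0.002 0 0 0"

```text
t: 4.8
ee_pos: [0.4917, -0.0513, 0.0826]
orientation: [-3.142, -0.001, -0.191]
contact_force: [0.1, 0.1, -1.0]
grip_width: -0.0
```

Emit:
drive_tool --commands "1 0 0 0.002 0 0 0; 1 0 0 0 0 0 0"

```text
t: 5.0
ee_pos: [0.4914, -0.051, 0.08]
orientation: [3.142, 0.0, -0.19]
contact_force: [-1.0, 0.9, -0.5]
grip_width: 0.0
```

Emit:
drive_tool --commands "1 0 0 0.0015 0 0 0; 1 0 0 0 0 0 0"

```text
t: 5.2
ee_pos: [0.4911, -0.0508, 0.0786]
orientation: [3.142, 0.0, -0.19]
contact_force: [0.0, -0.2, 1.1]
grip_width: 0.001
```

Emit:
drive_tool --commands "1 0 0 0.0015 0 0 0; 1 0 0 0 0 0 0"

```text
t: 5.4
ee_pos: [0.4912, -0.0508, 0.078]
orientation: [-3.142, -0.001, -0.19]
contact_force: [-1.7, 0.1, 5.3]
grip_width: -0.0
```

Right cap is pressed at 5 N with the tip at 61 mm. Now the left one.

Emit:
drive_tool --commands "1 0 0 -0.03 0 0 0; 1 0 0 -0.035 0 0 0; 1 0.02 -0.04 0 0 0 0; 1 0.02 -0.039 0 0 0 0; 1 0.02 -0.039 0 0 0 0; 1 0.005 -0.038 0 0 0 0; 1 0 0 0.03 0 0 0; 1 0 0 0.016 0 0 0; 1 -0.02 0 0 0 0 0; 1 -0.02 0 0 0 0 0; 1 -0.025 0 0 0 0 0; 1 0 0 0 0 0 0"

```text
t: 6.6
ee_pos: [0.5178, 0.1027, 0.0961]
orientation: [3.141, 0.002, -0.189]
contact_force: [0.3, 0.4, 0.8]
grip_width: -0.001
```

Emit:
drive_tool --commands "1 0 0 0.007 0 0 0; 1 0 0 0.007 0 0 0; 1 0 0 0.003 0 0 0; 1 0 0 0 0 0 0"

```text
t: 7.0
ee_pos: [0.5206, 0.1022, 0.0785]
orientation: [3.141, 0.001, -0.19]
contact_force: [-0.2, -0.7, -0.5]
grip_width: 0.003
```

Emit:
drive_tool --commands "1 0 0 0.0015 0 0 0; 1 0 0 0 0 0 0"

```text
t: 7.2
ee_pos: [0.5207, 0.1022, 0.078]
orientation: [3.142, -0.0, -0.19]
contact_force: [-1.4, -0.8, 3.7]
grip_width: -0.0
```

Emit:
drive_tool --commands "1 0 0 -0.045 0 0 0; 1 0 0 -0.045 0 0 0; 0.3 0 0.03 -0.045 0 0 0; 0 0 0.045 0 0 0 0; 0 0 0.045 0 0 0 0; 0 0 0 0 0 0 0"

```text
t: 7.8
ee_pos: [0.4975, -0.0172, 0.2099]
orientation: [3.14, -0.001, -0.195]
contact_force: [-0.5, 0.5, 0.4]
grip_width: 0.681
```

Run:
```python
from h import *
o=get_obs(); a=save('wrist','w2');print(o['ee_pos'],o['orientation'])
for n in('rack','rack_grip','cap_left_hinge','cap_right_hinge'):
    print(n,[(np.round(d['position'],4).tolist(),round(float(d['score']),2)) for d in finder.spot_point('wrist',n)])
```

```text
[ 0.49748099 -0.01717975  0.20992821] [ 3.14027269e+00 -8.92339067e-04 -1.95362385e-01]
rack [([0.5067, 0.031, 0.0028], 0.81), ([0.4378, -0.2538, 0.0006], 0.63)]
rack_grip [([0.5101, 0.028, 0.0706], 0.97), ([0.5091, 0.0334, 0.0019], 0.2)]
cap_left_hinge [([0.5404, 0.1052, 0.0512], 0.75), ([0.6352, -0.0379, 0.0191], 0.38)]
cap_right_hinge [([0.5121, -0.0492, 0.053], 0.97)]
```

View pics/w2.png

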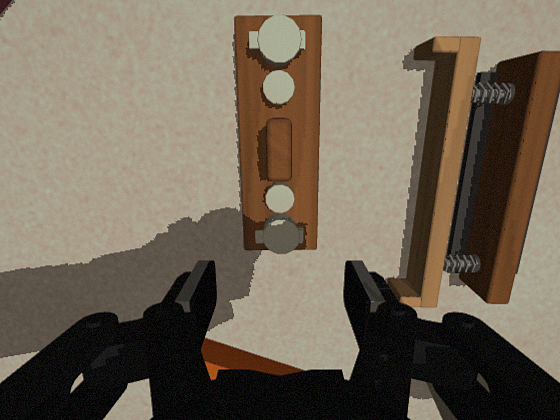

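Both caps lie flat over their pots at (279,38) and (282,235); the board top is at (279,149). Now the grasp offset.

Run:
```python
from h import *
o=get_obs()
c=np.array([wray(o,p,.038) for p in [(235,15),(321,15),(316,249),(244,249)]]);print(c.mean(0))
y=(c[0]+c[1]-c[2]-c[3])/2;x=(c[1]+c[2]-c[0]-c[3])/2;print(np.arctan2(-y[0],y[1]),np.arctan2(x[1],x[0]))
g=np.array([wray(o,p,.1) for p in [(269,120),(291,120),(289,179),(268,179)]]);print(g.round(4),g.mean(0))
print(-rk(o['ee_pos'],c.mean(0),o['orientation'][2]),-rk(o['ee_pos'],g.mean(0),o['orientation'][2]))
b=np.array([wray(o,p,.044) for p in [(480,38),(437,306)]]);v=b[0]-b[1];yw=np.arctan2(-v[0],v[1]);print(np.linalg.norm(v),yw,'fence origin',b.mean(0)-.018*np.array([np.cos(yw),np.sin(yw)]))
```

```text
[0.50691256 0.03392278]
-0.1823853929615018 -0.19061748286805918
[[0.5041 0.0548]
 [0.5187 0.052 ]
 [0.5101 0.0127]
 [0.4954 0.0155]] [0.50708499 0.03376661]
[-0.00029749  0.04724357] [-9.87917068e-05  4.71225795e-02]
0.23792141346363227 -0.2012071783855548 fence origin [ 0.63562667 -0.02904741]
```

Emit:
drive_tool --commands "0 0 -0.022 0.03 0 0 0; 0 0 -0.022 0.03 0 0 0; 0 0 0 0 0 0 0"

```text
t: 8.35
ee_pos: [0.5046, 0.0326, 0.1453]
orientation: [3.141, 0.007, -0.186]
contact_force: [-0.8, -1.6, -0.4]
grip_width: 1.002
```

Run:
```python
from h import *
o=get_obs();o=get_obs();print(o['ee_pos'],o['orientation'],o['grip_width'])
optics.read_camera('top')
for n in('rack_grip','rack'): print([(np.round(d['position'],4).tolist(),round(d['score'],2)) for d in finder.spot_point('top',n)])
im=save('wrist','w3'); print([np.round(d['position'],4).tolist() for d in finder.spot_point('wrist','rack_grip')])
o=get_obs();print(o['ee_pos'],o['orientation'],wproj(o,[.506,.028,.1]))
```

```text
[0.50456221 0.03256797 0.14531519] [ 3.14063341  0.0065669  -0.18571469] 1.0022498809829101
[([0.4377, -0.2497, 0.068], 0.96), ([0.2753, 0.2181, 0.0707], 0.8), ([0.2186, -0.39, 0.0739], 0.74)]
[([0.4301, -0.2517, -0.0052], 0.85), ([0.28, 0.2168, 0.0036], 0.79)]
[[0.5078, 0.0274, 0.0693]]
[0.50720275 0.0298937  0.15077747] [-3.14128682e+00 -1.98141174e-03 -1.89763225e-01] [[277.77479886 248.42734848]]
```

View pics/w3.png

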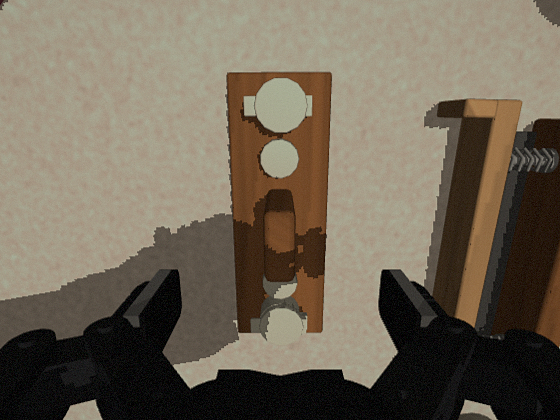

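Board top is centred at about (280,247), where it was predicted, so the tool is above it within 2 mm. I descend and grip.

Emit:
drive_tool --commands "0 0 0 0.03 0 0 0; 0 0 0 0.03 0 0 0; 0 0 0 0.02 0 0 0; 0 0 0 0 0 0 0; 0.5 0 0 0 0 0 0; 0.7 0 0 0 0 0 0; 1 0 0 0 0 0 0; 1 0 0 0 0 0 0; 1 0 0 0 0 0 0; 1 0 0 0 0 0 0; 1 0 0 0 0 0 0; 1 0 0 0 0 0 0"

```text
t: 9.8
ee_pos: [0.5067, 0.03, 0.0701]
orientation: [-3.141, -0.001, -0.19]
contact_force: [-1.7, -0.4, 5.8]
grip_width: 0.205
```

Run:
```python
from h import *
print(optics.read_camera('wrist').shape)
o=get_obs();print(o)
a=[d for n in('fence','bar_face') for d in finder.spot_point('wrist',n)];print([(np.round(d['position'],4).tolist(),round(d['score'],2)) for d in a])
```

```text
(420, 560, 3)
{'t': 9.85, 'joint_positions': array([ 5.91495584e-02,  1.55361049e-01, -4.03245184e-01,  1.01114417e+00,
        9.55588593e-07,  1.81975633e+00]), 'joint_velocities': array([-1.03716679e-03, -7.87649205e-05, -1.96151935e-04,  6.27994808e-04,
       -8.67112559e-04,  1.38857972e-03]), 'tau': array([-2.48264903e-01, -3.99620533e+01,  3.13736486e+01, -6.95545580e-01,
       -6.56357763e-03,  9.42913606e-02]), 'ee_pos': array([0.5067495 , 0.03000928, 0.07014573]), 'orientation': array([-3.14133402e+00, -1.01343961e-03, -1.89810577e-01]), 'contact_force': array([-2.81875693, -0.49933611,  5.69968429]), 'wrist_torque': array([0.02285317, 0.25483307, 0.14441177]), 'grip_width': 0.2024177015476682}
[([0.6383, -0.038, 0.0037], 0.98), ([0.6359, -0.0381, 0.0174], 0.87), ([0.5128, 0.0347, 0.0023], 0.69)]
```

Gripped (opening 0.20, about 17 mm). Now I align the yaw and slide to just in front of the ears.

Emit:
drive_tool --commands "1 0 0 -0.0005 0 0 0.018; 1 0.005 0.005 0 0 0 0; 1 0.006 0.004 0 0 0 0; 1 0.006 0.004 0 0 0 0; 1 0.006 0.004 0 0 0 0; 1 0.006 0.004 0 0 0 0; 1 0.006 0.004 0 0 0 0; 1 0.006 0.004 0 0 0 0; 1 0.006 0.004 0 0 0 0; 1 0.006 0.004 0 0 0 0; 1 0.005 0.002 0 0 0 0; 1 0 0 0 0 0 0"

```text
t: 11.15
ee_pos: [0.5548, -0.0198, 0.0702]
orientation: [-3.14, 0.001, -0.208]
contact_force: [-3.6, 3.3, 6.1]
grip_width: 0.205
```

Run:
```python
from h import *
im=save('wrist','w4');o=get_obs();print(o['ee_pos'],o['orientation'],o['contact_force'],o['grip_width'])
t=save('top','t4')
for c in('wrist','top'):
  for n in('fence','bar_face','rack'): print(c,n,[(np.round(d['position'],4).tolist(),round(d['score'],2)) for d in finder.spot_point(c,n)][:3])
cv2.imwrite('pics/c4.png',np.hstack([cv2.resize(im[:,:,::-1],None,fx=.9,fy=.9),cv2.resize(t[120:246,250:345,::-1],(285,378),interpolation=cv2.INTER_CUBIC)]))
```

```text
[ 0.55478772 -0.01986102  0.07022393] [-3.14066902e+00  1.12507446e-03 -2.08438094e-01] [-4.12637948  2.30939452  6.26754293] 0.21102429210436396
wrist fence [([0.6374, -0.0369, -0.0011], 0.92)]
wrist bar_face [([0.6327, -0.0382, 0.0162], 0.68)]
wrist rack [([0.5602, -0.0158, 0.0038], 0.55)]
top fence []
top bar_face []
top rack [([0.4303, -0.2517, -0.0022], 0.88), ([0.2818, 0.2194, 0.0041], 0.88), ([0.2191, -0.3905, 0.0017], 0.61)]
```

View pics/c4.png

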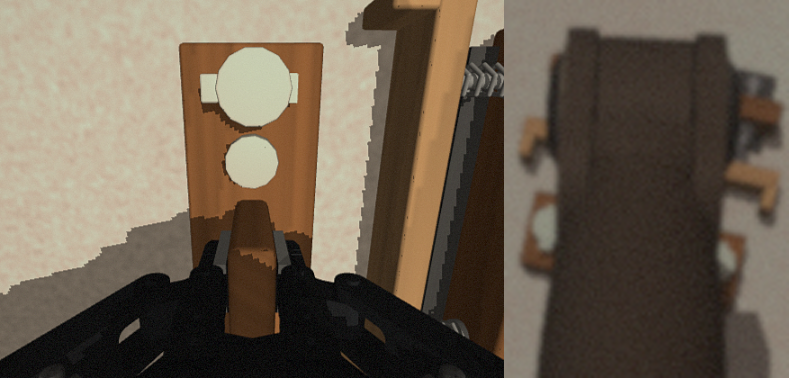

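Wrist picture: the rack is held square with its left cap shut, and its far end is at row ~47. The left ear's inner top edge is at about (439,3) to (488,11). I check the lateral fit from these.

Run:
```python
from h import *
o=get_obs(); y=-.208; f=(.6345,-.038)
for nm,p,z in(('rackL',(200,47),.038),('rackR',(359,47),.038),('rackR low',(346,240),.038),('rackL low',(211,240),.038),('ear a',(439,3),.044),('ear b',(488,11),.044)):
  print(nm,rk(wray(o,p,z),f,y).round(4))
b=[wray(o,p,.044) for p in((526,3),(455,318))];v=b[0]-b[1];print('bar back edge',[rk(q,f,y).round(4) for q in b],np.arctan2(-v[0],v[1]))
print('tcp',rk(o['ee_pos'],f,y))
im=cv2.imread('pics/w4.png'); cv2.imwrite('pics/c5.png',cv2.resize(im[0:200,190:560],None,fx=2.1,fy=2.1,interpolation=cv2.INTER_CUBIC))
```

```text
rackL [-0.1156  0.0997]
rackR [-0.0474  0.0996]
rackR low [-0.0483  0.0113]
rackL low [-0.1161  0.0114]
ear a [-0.0177  0.1144]
ear b [0.0023 0.1116]
bar back edge [array([0.017 , 0.1144]), array([ 0.0094, -0.0297])] -0.261031601844323
tcp [-0.0817751   0.00133128]
```

View pics/c5.png

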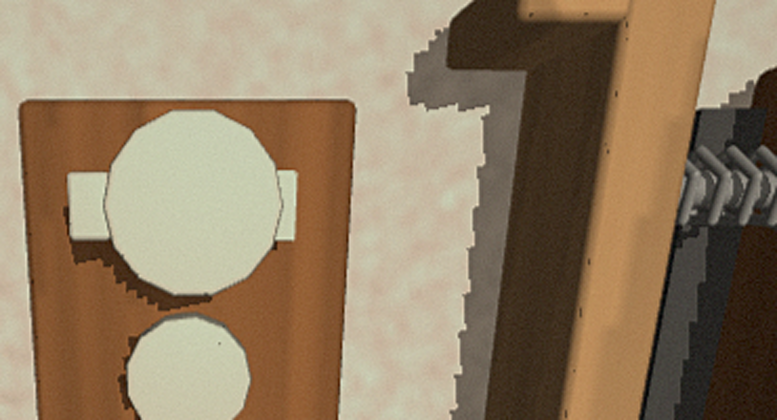

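Run:
```python
from h import *
o=get_obs(); y=-.208; f=(.6345,-.038)
for a,b_ in (((487.6,10.5),(458,200)),((530.5,0),(497,200))):
  b=[wray(o,p,.044) for p in(a,b_)];v=b[0]-b[1];print([rk(q,f,y).round(4) for q in b],np.arctan2(-v[0],v[1]))
b=[wray(o,p,.038) for p in((190+352/2.1,110/2.1),(190+333/2.1,200))];v=b[0]-b[1];print(np.arctan2(-v[0],v[1]))
b=[wray(o,p,.038) for p in((190+20/2.1,110/2.1),(190+38/2.1,200))];v=b[0]-b[1];print(np.arctan2(-v[0],v[1]))
```

```text
[array([0.0021, 0.1117]), array([0.0017, 0.0334])] -0.21347073281182938
[array([0.0186, 0.1154]), array([0.0199, 0.0333])] -0.19202760174167868
-0.2122407771239184
-0.2130751039392808
```

Rack and bar agree in yaw within about 0.01. The lateral offset is about 2.5 mm and the gap about 49 mm. I correct the offset and approach.

Emit:
drive_tool --commands "1 0 -0.0025 0 0 0 0; 1 0.006 0 0 0 0 0; 1 0.006 0 0 0 0 0; 1 0.006 0 0 0 0 0; 1 0.006 0 0 0 0 0; 1 0.006 0 0 0 0 0; 1 0.006 0 0 0 0 0; 1 0.005 0 0 0 0 0; 1 0.004 0 0 0 0 0; 1 0 0 0 0 0 0"

```text
t: 12.55
ee_pos: [0.5988, -0.0269, 0.0703]
orientation: [-3.141, 0.002, -0.209]
contact_force: [-5.6, 0.2, 7.6]
grip_width: 0.207
```

Emit:
drive_tool --commands "1 0.003 0 0 0 0 0; 1 0.003 0 0 0 0 0; 1 0.003 0 0 0 0 0; 1 0 0 0 0 0 0; 1 0 0 0 0 0 0"

```text
t: 13.05
ee_pos: [0.6059, -0.0283, 0.0704]
orientation: [-3.141, 0.005, -0.209]
contact_force: [-10.5, 3.3, 13.0]
grip_width: 0.204
```

Run:
```python
from h import *
im=save('wrist','w6');o=get_obs();print(o['ee_pos'],o['orientation'],o['contact_force'])
for n in('fence','bar_face','rack'): print(n,[(np.round(d['position'],4).tolist(),round(d['score'],2)) for d in finder.spot_point('wrist',n)][:3])
cv2.imwrite('pics/c6.png',cv2.resize(im[0:260,180:560,::-1],None,fx=2.1,fy=2.1,interpolation=cv2.INTER_CUBIC))
```

```text
[ 0.60587364 -0.02833318  0.07038047] [-3.14113671  0.00483245 -0.20878397] [-10.19169563   2.87388654  13.18348473]
fence []
bar_face [([0.6365, -0.0374, 0.0217], 0.61)]
rack [([0.6071, -0.0271, 0.0014], 0.87)]
```

View pics/c6.png

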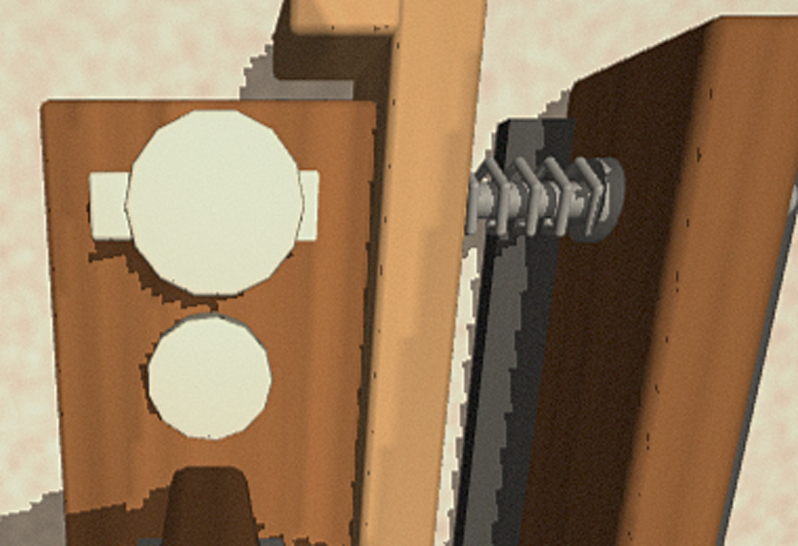

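Run:
```python
from h import *
o=get_obs(); y=-.208; f=(.6345,-.038); u=lambda a,b:(180+a/2.1,b/2.1)
for nm,a,b_,z in (('rack',(376,105),(357,500),.038),('bar',(392,100),(365,500),.044),('barback',(484,20),(437,500),.044),('end',(45,101),(375,101),.038),('ear',(292,28),(396,35),.044),('board front top',(716,16),(624,520),.055)):
  b=[wray(o,u(*p),z) for p in(a,b_)];v=b[0]-b[1];print(nm,[rk(q,f,y).round(4) for q in b],np.arctan2(-v[0],v[1]))
```

```text
rack [array([0.0044, 0.1006]), array([0.0053, 0.0145])] -0.19707223317116887
bar [array([0.0062, 0.1005]), array([0.0059, 0.0167])] -0.21212016724667937
barback [array([0.0228, 0.1143]), array([0.0224, 0.0167])] -0.21217071284096697
end [array([-0.0634,  0.1016]), array([0.0041, 0.1014])] 1.3596299221246315
ear [array([-0.0138,  0.1131]), array([0.0062, 0.1118])] 1.299709736370847
board front top [array([0.06  , 0.1119]), array([0.0592, 0.0162])] -0.21613052276856815
```

The bar has just been met: it is back about 4 to 6 mm, square, and the lateral offset is about 2 mm. I press on.

Emit:
drive_tool --commands "1 0.002 0 0 0 0 0; 1 0.002 0 0 0 0 0; 1 0.002 0 0 0 0 0; 1 0.002 0 0 0 0 0; 1 0.002 0 0 0 0 0; 1 0.002 0 0 0 0 0; 1 0 0 0 0 0 0; 1 0 0 0 0 0 0; 1 0 0 0 0 0 0"

```text
t: 14.15
ee_pos: [0.6155, -0.0303, 0.0705]
orientation: [-3.141, 0.009, -0.209]
contact_force: [-18.4, 3.8, 19.4]
grip_width: 0.203
```

Run:
```python
from h import *
im=save('wrist','w7');o=get_obs();print(o['ee_pos'],o['orientation'],o['contact_force'],o['grip_width'],rk(o['ee_pos'],(.6345,-.038),-.208))
cv2.imwrite('pics/c7.png',cv2.resize(im[0:260,180:560,::-1],None,fx=2.1,fy=2.1,interpolation=cv2.INTER_CUBIC))
```

```text
[ 0.61547834 -0.03031049  0.07055184] [-3.14086687  0.00864257 -0.20888025] [-19.52517079   5.04317339  19.35471344] 0.20843964410454974 [-0.02019957  0.00359573]
```

View pics/c7.png

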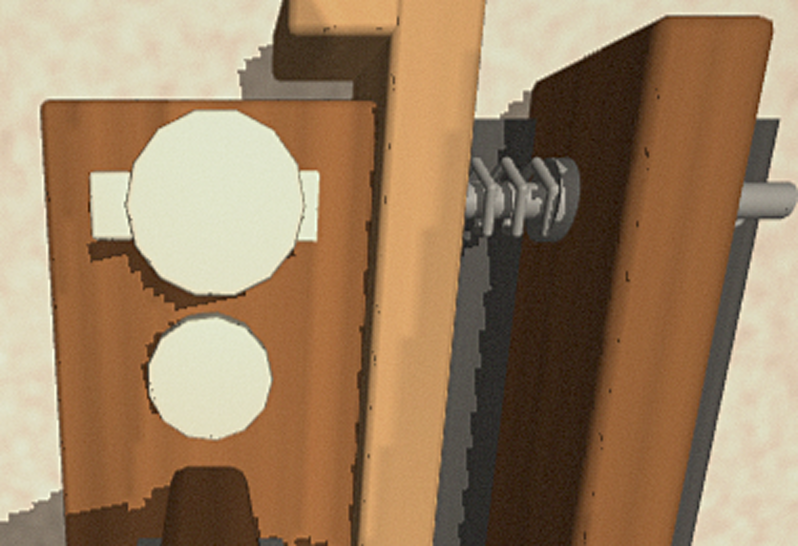

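Caps are still shut, and the rack's front edge (crop x≈370) is on the bar with the springs visibly compressed. I cross-check the bar travel from the bar-to-backboard gap.

Run:
```python
from h import *
o=get_obs(); y=-.208; f=(.6345,-.038); u=lambda a,b:(180+a/2.1,b/2.1)
for nm,a,b_,z in (('rack',(374,105),(357,500),.038),('bar',(392,100),(365,500),.044),('barback',(484,20),(437,500),.044),('board front top',(664,16),(587,500),.055)):
  b=[wray(o,u(*p),z) for p in(a,b_)];print(nm,[rk(q,f,y).round(4) for q in b])
# relaxed gap in w1 (crop c2: 2.2,2.05, offset 230,20)
o1=dict(o);o1['ee_pos']=np.array([.4845,-.0059,.2485]);o1['orientation']=np.array([np.pi,0,-.19]);w=lambda a,b:(230+a/2.2,20+b/2.05)
for nm,a,b_,z in(('barback',(531,82),(447,562),.044),('board',(640,108),(545,557),.055)):
  b=[wray(o1,w(*p),z) for p in(a,b_)];print('relaxed',nm,[rk(q,f,y).round(4) for q in b])
```

```text
rack [array([0.0137, 0.1007]), array([0.015 , 0.0145])]
bar [array([0.0159, 0.1005]), array([0.0156, 0.0168])]
barback [array([0.0325, 0.1144]), array([0.0321, 0.0168])]
board front top [array([0.0605, 0.1119]), array([0.0602, 0.0209])]
relaxed barback [array([0.0184, 0.1218]), array([ 0.0181, -0.1156])]
relaxed board [array([0.0582, 0.1105]), array([ 0.0593, -0.1058])]
```

The gap went from 40.5 mm to 28 mm, so the bar is at about 13 mm. I add about 3.5 mm and hold.

Emit:
drive_tool --commands "1 0.0015 0 0 0 0 0; 1 0.0015 0 0 0 0 0; 1 0.0012 0 0 0 0 0; 1 0 0 0 0 0 0; 1 0 0 0 0 0 0; 1 0 0 0 0 0 0; 1 0 0 0 0 0 0; 1 0 0 0 0 0 0; 1 0 0 0 0 0 0; 1 0 0 0 0 0 0; 1 0 0 0 0 0 0; 1 0 0 0 0 0 0"

```text
t: 15.4
ee_pos: [0.6187, -0.031, 0.0706]
orientation: [-3.141, 0.01, -0.209]
contact_force: [-22.6, 4.7, 20.2]
grip_width: 0.205
```

Emit:
drive_tool --commands "1 0 0 0 0 0 0; 1 0 0 0 0 0 0; 1 0 0 0 0 0 0; 1 0 0 0 0 0 0; 1 0 0 0 0 0 0; 1 0 0 0 0 0 0"

```text
t: 16.0
ee_pos: [0.6187, -0.031, 0.0706]
orientation: [-3.141, 0.01, -0.209]
contact_force: [-21.8, 5.2, 21.5]
grip_width: 0.201
```

Run:
```python
from h import *
im=save('wrist','w8');s=save('side','s8');o=get_obs();print(o['t'],o['ee_pos'],o['orientation'],o['contact_force'],o['grip_width'],rk(o['ee_pos'],(.6345,-.038),-.208))
cv2.imwrite('pics/c8.png',np.hstack([cv2.resize(im[0:260,180:560,::-1],None,fx=1.2,fy=1.2),cv2.resize(s[120:280,140:320,::-1],(340,312),interpolation=cv2.INTER_CUBIC)]))
```

```text
16.1 [ 0.6186961  -0.03097866  0.07065273] [-3.14083241  0.01019847 -0.20876091] [-22.94855793   5.80416896  21.18277511] 0.20150267700645097 [-0.01691319  0.00360644]
```

View pics/c8.png

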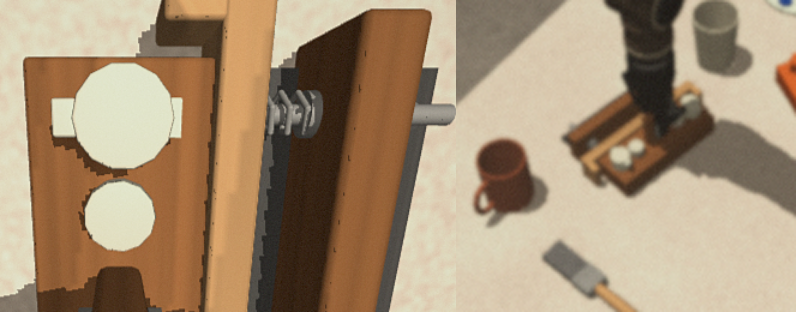

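The bar is steady at about 16 to 17 mm by travel, with the left cap shut. The right cap looks dim in the side crop at (688,103), so I check it numerically.

Run:
```python
from h import *
s=optics.read_camera('side'); y=-.21; c=np.array([.6187,-.031]); ex=np.array([np.cos(y),np.sin(y)]); ey=np.array([-ex[1],ex[0]])
hsv=cv2.cvtColor(s,cv2.COLOR_RGB2HSV)
for nm,sy in(('cap_left',1),('cap_right',-1)):
  def P(pts): return proj('side',[[*(c+a*ex+(sy*.078+b)*ey),z] for a,b,z in pts])
  th=np.linspace(0,6.28,24); 
  shut=P([(.001+.0165*np.cos(t),.0165*np.sin(t),z) for t in th for z in(.055,.061)])
  pot=P([(.0155*np.cos(t),.0155*np.sin(t),z) for t in th for z in(.038,.054)])
  op=P([(.0185-(.0175+.0165*np.cos(t))*np.cos(1.),.0165*np.sin(t),.056+(.0175+.0165*np.cos(t))*np.sin(1.)) for t in th])
  for k,q in(('shut',shut),('pot',pot),('open1.0',op)): print(nm,k,q.min(0).round(1),q.max(0).round(1))
  for d in finder.trace('side',nm):
    v,u=np.nonzero(d['region']); print('  trace',round(d['score'],2),u.min(),v.min(),u.max(),v.max(),len(u))
  x0,y0=(op.min(0)-4).astype(int);x1,y1=(pot.max(0)+4).astype(int)
  for r in hsv[y0:y1,x0:x1]: print(''.join('#' if p[1]<75 and p[2]>90 else ('+' if p[1]<75 else '.') for p in r))
```

```text
cap_left shut [221.  195.2] [232.  204.9]
cap_left pot [221.8 197. ] [232.3 208.2]
cap_left open1.0 [220.1 192.7] [228.8 199.1]
  trace 0.57 260 293 271 306 110
  trace 0.53 222 197 230 203 56
  trace 0.39 317 147 326 154 60
....................
....................
....................
....................
.................###
................####
...............#####
........####...#####
......##############
......##############
......##############
......############.#
......###########...
......###########...
.......##########...
.......##########...
........#########...
........########....
..........####......
....................
....................
....................
....................
.##.................
cap_right shut [258.5 168.6] [268.9 177.6]
cap_right pot [259.1 170.4] [268.9 181. ]
cap_right open1.0 [257.7 165.9] [266.1 172.1]
  trace 0.51 338 180 349 187 75
++#######..########
++#####......######
+#####........#####
++##...........####
................###
.................##
.................##
+........###.....##
+......#######...##
+.....##########.##
+.....##########.##
++....##########.##
++.....#########..#
+++....#########..#
++++...++#######...
+++++++++#######...
+++++++++#######...
+++++++++######+...
+++++++++#####.....
++++++++....+......
+++++#+............
+++++##+...........
++++##+............
..+++..............
```

The right cap's blob starts at row ~168 (shut model 168.6, open model 165.9) and has the same shape as the left one, so it is shut. I hand in.

```bash
python3 -c "
from h import *
print(robot.finish_job()); print(get_obs()['contact_force'])"
```

```text
the job is handed in; nothing more can be done
None
the job is handed in; nothing more can be done
```

I pressed both caps shut, slid the rack between the ears and against the bar, and handed the job in with the fingers still gripping it there. No verdict came back, and the clock read about 16 s of the 54 s allowed.

- **Bar travel:** it was pressed back an estimated 16–17 mm, which is about 10 N by the spring rate. The last image measurement, before a final push of about 3.3 mm, gave about 13 mm. The push was steady for more than a second.
- **Fit:** in the last edge measurements the rack was square to the bar within about 0.02 rad and off centre between the ears by about 2 mm. I did not measure its tilt directly, but the tool stayed within 0.01 rad of vertical.
- **Caps:** the left cap is visibly shut in the final picture. In the side image the right cap's outline fits a shut cap rather than an open one.
- **Bystanders:** the mug, the cup and the brush were never approached. They look untouched in the last side picture, but I did not measure their positions.

**Disagreement:** the wrist reads about 23 N along the push and 21 N vertically, well above the 10 N spring estimate. I put the extra push down to table friction, since the grip presses the rack downward. I could not check the force between rack and fence directly.

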